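# Break the lid stay and shut the green mould-tool chest

### The job

Shut the green tool chest. Its lid is held open by a locked folding stay: press down on the stay's yellow pad to break the knee, so that it bends downwards, and then lower the lid until it is fully shut. Leave the blue chest standing open.

Things in the scene. Friction and masses are not known exactly. Their poses are not given: they have to be found in the camera images.
- green_pad (a point): Centre of the top of the yellow pad on the knee of the green chest's stay: 44 x 34 mm, 6 thick, level while locked, 195 mm above the bench, open from above, lid 65 mm behind. Two 111 mm links run below it along the chest's left (+y) wall, locked 6 mm over centre. It goes down with 5 N, 15 N by 25 mm down, where it has swung 19 mm towards the hinge. Past 6 mm the knee is broken and stays so.
- green_hinge (a point): Middle of the green lid's hinge line, on the chest's back top edge, 130 mm above the bench. Its axes are the chest's: x points from front to back (the chest reaches from 0 to -220 mm), y along the hinge (chest and lid reach 130 mm either way), z up. The lid, a 220 x 260 x 10 mm board, turns about y; opened, it stands up from here.
- green_lid (a joint): Green lid angle, rad: 0 as it stands open (80 degrees from shut, leaning 10 degrees towards the chest's front, its top edge 350 mm above the bench), 1.396 fully shut. A stiff hinge (0.55 N m) keeps it wherever it is left; pushed on its outer (back, then upper) face 170 mm from the hinge it moves with about 4 N once the knee is broken. The locked stay stops it near 0.
- blue_lid (a joint): Lid angle of the like blue chest (bystander, its stay at its right side; its lid too stands up to 350 mm above the bench), rad: 0 open as it stands, 1.396 shut.

How it is judged:
On the way:
1. the green chest's stay is broken: its yellow pad is pressed at least 15 mm below where it stood, while the lid is still up (z of green_pad in the frame of green_hinge below 0.05 m and value of joint green_lid below 0.4 rad), for 0.1 s.
At the end, for the whole second after the job is handed in: The green lid is shut to within 0.09 rad (its front edge within 20 mm of the rim), and the blue lid still stands open within 0.15 rad of its start (value of joint green_lid above 1.306 rad and value of joint blue_lid below 0.15 rad); the robot touches nothing.
It fails at once if the blue chest's lid is lowered by more than 0.15 rad (value of joint blue_lid above 0.15 rad).
It also fails if it takes over 48 s, if anything falls off the work surface, if the arm or the gripper's body presses on something with over 40 N, if the wrist force passes 120 N, or if a joint passes its speed limit or range.

### The arm

A 6-joint arm with a two-finger parallel gripper is mounted at the origin on the work surface. World frame = base frame: x ahead of the robot, y to its left, z up, the work surface at z = 0. Lengths are in m, angles in rad, forces in N, time in s.
With the tool pointing down it reaches from about 0.35 to 0.775 m from the base axis. Payload 5.5 kg.
Tool frame: the origin (TCP) lies at the very end of the fingers, on their centre line; the grasp point (between the pads) lies env.hold_point_z behind it (env.hold_point_z is the distance from the TCP to the grasp point, in m); z points along the fingers, y is the line along which they close (so a half turn about z gives the same grasp; the last joint's range is limited). The gripper opens to 85 mm and grips with 20 to 120 N. Pads are 22 mm wide; open, the fingers measure 114 mm over their backs; the gripper's body (76 mm by 85 mm) begins 54 mm behind the grasp point. The pads swing forward as they close: fully open they stand 13 mm farther back than shut.
Start: joints at [0.988, 0.313, 0.046, 1.304, 0, 1.431], TCP at [0.246, 0.52, 0.231] pointing down, gripper open.
Joint ranges: [-2.76, 2.76], [-0.86, 1.69], [-1.03, 1.26], [-2.2, 2.34], [-1.47, 1.5], [-3.14, 3.14]. Speed limits (rad/s): [2.57, 2.57, 3.14, 3.14, 3.14, 3.14].

### API

Orientations are given as a unit quaternion [w, x, y, z].
In Python, from workcell import env gives the robot as it stands.
- The arm moves only by the tool carry_out, never from a script. Its argument "steps" is a list of rows, each a list of 3 entries, a list of its own where there are three numbers: the turn, a rotation vector about the tool's x, y, z in degrees, then the shift along the tool's x, y, z in cm, then the closure in counts, from 0 (fully open) to 255 (shut). A call has exactly 8 rows; each row is the pose to reach, as a shift and turn from the pose commanded when the call began, along the tool's axes at that moment; what a row does not reach only later rows make up. A row lasts 1/8 s, in which the tool goes at most 62.5 mm and 10.7 degrees, less where a joint would pass 70% of its speed; a pose out of reach is approached as far as the arm can. A call with a gripper value outside its range is refused whole. The fingers move at their own pace and stop on an object; "force" is the grip in N (left out, the last holds). Time passes only in rows, so rows that repeat a pose let the fingers close, or fill a call up. It gives the time, the measured TCP pose, the force, the opening and the grip force at its end, in the units of the state.
- env.get_state(): the state, without advancing time (a new reading comes with each control period).
- env.read_camera(name): name is "side" or "top" or "wrist"; returns (picture, depth): 420x560x3 uint8, red, green, blue; 420x560 float32, m along the optical axis (not along the pixel's ray), 0 where there is no reading.
- env.get_calibration(name): a dict with "fx", "fy", "cx", "cy" (pixels), "origin" and "orientation" of the camera in the world. Camera axes: x right, y up, looking along -z (the intrinsics and any distortion apply to the point x, -y, -z); pixel columns grow to the right and rows downward; lengths in m; the calibration is good to about 2 mm. A picture is of the moment at which its call begins: read the wrist's pose just before it. get_calibration takes no time and is no camera call; for the wrist camera it gives the pose at the moment of the call.
- env.hand_in(): hands the job in; it is judged then, once.
The state is a dict: "clock": time; "joint_pos": joint angles; "qvel": joint speeds; "tau": joint torques, N m; "tcp_pos": TCP position; "orientation": TCP orientation; "wrist_force": force on the tool from outside, world axes, zero at the start; "ft_torque": the same for the moment, N m; "finger_gap": finger opening in m; "grip_force": force on a finger pad.
Only numpy, scipy, OpenCV 4.12 (cv2) and the standard library are available. Lean on these libraries where they do the work, as an engineer would, in place of code of your own. Each camera call takes 0.05 s, during which the arm holds its last target. There are 200 camera calls.

## Working session

There is one attempt and no reset: what is moved stays moved. The work goes in short steps, Python scripts to look and compute and a tool call to move; the robot and the scene stay as the last step left them, time stands still between calls to the robot, and variables do not carry over. Pictures are saved under pics/ and viewed, at most 10 in all, crops included, and the job is handed in when it is done.

Besides the shell and the picture viewer there is one more tool, called after ">>>" as name(argument=value, ...), one argument or row to a line, values as JSON. carry_out: Moves the arm, as the interface text tells. Its arguments: {"type":"object","properties":{"steps":{"type":"array","items":{"type":"array"}},"force":{"type":"number"}},"required":["steps"]}

```bash
mkdir -p pics; cat > h.py <<'E'
import numpy as np, cv2
from workcell import env
from scipy.spatial.transform import Rotation as R
def rot(q): return R.from_quat([q[1],q[2],q[3],q[0]])
def cloud(name):
    c=env.get_calibration(name); p,d=env.read_camera(name)
    v,u=np.mgrid[:420,:560]
    P=np.stack([(u-c['cx'])/c['fx']*d,-(v-c['cy'])/c['fy']*d,-d],-1)
    W=P@rot(c['orientation']).as_matrix().T+np.array(c['origin'])
    W[d==0]=np.nan
    return p,d,W
def save(n,p): cv2.imwrite('pics/'+n,p[:,:,::-1])
E
python3 - <<'E'
from h import *
for n in('top','side'):
    p,d,W=cloud(n); np.savez(n,p=p,d=d,W=W); save(n+'1.png',p); print(env.get_calibration(n))
s=env.get_state(); print(s, env.hold_point_z)
E
```

```text
{'fx': 400.9278937584114, 'fy': 400.9278937584114, 'cx': 282.0599719676578, 'cy': 209.35711112759773, 'origin': array([0.47993637, 0.04478599, 0.97099047]), 'orientation': array([ 0.71413847,  0.04552394, -0.04291879, -0.69720284])}
{'fx': 471.2677233307026, 'fy': 471.2677233307026, 'cx': 289.74503016001273, 'cy': 202.99197259583022, 'origin': array([-0.1266974 , -0.04517335,  0.79898199]), 'orientation': array([ 0.69018643,  0.30155007, -0.27550047, -0.59733553])}
{'clock': 0.1, 'joint_pos': array([ 9.88413755e-01,  3.13905728e-01,  4.51032498e-02,  1.30355900e+00,
       -1.76846094e-05,  1.43119787e+00]), 'qvel': array([ 0.00042524, -0.00062129,  0.00460056,  0.0004214 , -0.00019304,
        0.00056669]), 'tau': array([ 2.82059227e-03, -4.81725633e+01,  2.99244493e+01,  1.28331006e-02,
       -1.07080334e-04, -1.54844338e-05]), 'tcp_pos': array([0.24613509, 0.51917742, 0.23051351]), 'orientation': array([-2.68133501e-04,  2.19587844e-01,  9.75592418e-01, -7.35257979e-04]), 'wrist_force': array([ 0.19424704,  0.23934322, -0.29185062]), 'ft_torque': array([ 0.04168901, -0.00418077,  0.00697514]), 'grip_force': 0.0, 'finger_gap': 0.08553733134039146} 0.0187
```

View pics/top1.png

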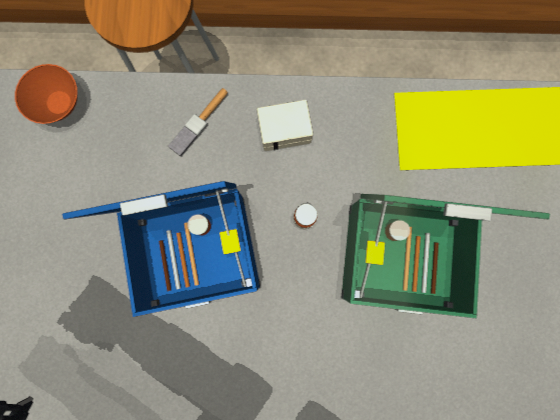

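View pics/side1.png

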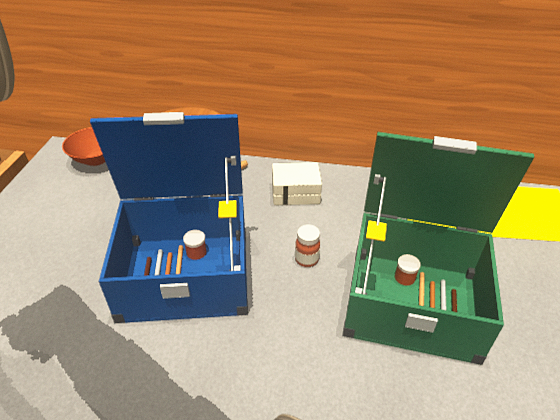

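Top view: the green chest is at the right (y<0), with its pad at px (375,253) and lid edge along (360-548,195-215). The blue chest is at the left, its pad at (230,241). The side view agrees: green pad (376,231), blue pad (228,209).

```bash
python3 - <<'E'
from h import *
for n,(r0,r1,c0,c1) in {'top':(235,275,355,395),'side':(215,250,355,400)}.items():
    f=np.load(n+'.npz'); p,W=f['p'],f['W']
    hsv=cv2.cvtColor(p,cv2.COLOR_RGB2HSV)
    m=np.zeros((420,560),bool); m[r0:r1,c0:c1]=True
    y=m&(hsv[...,0]>22)&(hsv[...,0]<35)&(hsv[...,1]>180)&(hsv[...,2]>150)&(abs(W[...,2]-.195)<.02)
    P=W[y]; print(n,'pad',y.sum(),np.nanmedian(P,0),np.nanmean(P,0),P.min(0),P.max(0))
    g=(hsv[...,0]>60)&(hsv[...,0]<95)&(hsv[...,1]>90)&(W[...,1]<-.05)
    G=W[g]
    rim=G[abs(G[:,2]-.13)<.004].astype(np.float32)
    r=cv2.minAreaRect(rim[:,:2]); print('rim',len(rim),r,cv2.boxPoints(r))
    up=G[(G[:,2]>.2)&(G[:,2]<.34)]
    if len(up)>200:
        c=up.mean(0); u,s,vt=np.linalg.svd(up-c,full_matrices=False); print('lid plane',c,vt[2],s, up.min(0),up.max(0))
    te=G[G[:,2]>.335]; print('top edge',len(te)); 
    if len(te): print(te[te[:,1].argmin()],te[te[:,1].argmax()])
    b=(hsv[...,0]>100)&(hsv[...,0]<125)&(hsv[...,1]>120)&(W[...,1]>-.02)&(W[...,2]>.12)
    print('blue',W[b].min(0),W[b].max(0), W[b][W[b][:,1].argmin()])
    bb=W[b];print('blue hi',bb[bb[:,2]>.3].min(0))
E
```

```text
top pad 372 [ 0.49742986 -0.13130463  0.19509773] [ 0.49796482 -0.13161714  0.19507327] [ 0.4764156  -0.15033154  0.19101646] [ 0.52025047 -0.11456034  0.19841395]Traceback (most recent call last):
  File "<stdin>", line 11, in <module>
cv2.error: OpenCV(4.12.0) /io/opencv/modules/imgproc/src/convhull.cpp:143: error: (-215:Assertion failed) total >= 0 && (depth == CV_32F || depth == CV_32S) in function 'convexHull'
```

```bash
python3 - <<'E'
from h import *
np.set_printoptions(precision=4,suppress=True)
for n,(r0,r1,c0,c1) in {'top':(235,275,355,395),'side':(215,250,355,400)}.items():
    f=np.load(n+'.npz'); p,W=f['p'],f['W']
    hsv=cv2.cvtColor(p,cv2.COLOR_RGB2HSV)
    m=np.zeros((420,560),bool); m[r0:r1,c0:c1]=True
    y=m&(hsv[...,0]>22)&(hsv[...,0]<35)&(hsv[...,1]>180)&(hsv[...,2]>150)&(abs(W[...,2]-.195)<.02)
    P=W[y]; print(n,'pad',y.sum(),np.nanmean(P,0),P.min(0),P.max(0))
    ok=~np.isnan(W[...,2])
    g=ok&(hsv[...,0]>60)&(hsv[...,0]<95)&(hsv[...,1]>90)&(W[...,1]<-.05)
    G=W[g]; print(len(G))
    rim=np.ascontiguousarray(G[abs(G[:,2]-.13)<.006][:,:2],dtype=np.float32)
    if len(rim)>3: r=cv2.minAreaRect(rim.reshape(-1,1,2)); print('rim',len(rim),r,cv2.boxPoints(r))
    up=G[(G[:,2]>.2)&(G[:,2]<.34)]
    if len(up)>200:
        c=up.mean(0); u,s,vt=np.linalg.svd(up-c,full_matrices=False); print('lid plane',c,vt[2],s, up.min(0),up.max(0))
    te=G[G[:,2]>.335]; print('top edge',len(te)); 
    if len(te): print(te[te[:,1].argmin()],te[te[:,1].argmax()])
    b=ok&(hsv[...,0]>100)&(hsv[...,0]<125)&(hsv[...,1]>120)&(W[...,1]>-.02)&(W[...,2]>.12)
    bb=W[b]
    if len(bb): print('blue',bb.min(0),bb.max(0)); bb=bb[bb[:,2]>.3]; print('blue hi',bb.min(0),bb.max(0))
E
```

```text
top pad 372 [ 0.498  -0.1316  0.1951] [ 0.4764 -0.1503  0.191 ] [ 0.5203 -0.1146  0.1984]
9776
rim 1365 ((0.49299708008766174, -0.2337568998336792), (0.25870442390441895, 0.21918228268623352), 84.8675537109375) [[ 0.3723 -0.3528]
 [ 0.5906 -0.3724]
 [ 0.6137 -0.1147]
 [ 0.3954 -0.0951]]
top edge 637
[ 0.5564 -0.3684  0.346 ] [ 0.5831 -0.113   0.349 ]
blue [0.3583 0.0988 0.12  ] [0.6284 0.3982 0.3513]
blue hi [0.5366 0.1384 0.3006] [0.6068 0.3911 0.3513]
side pad 314 [ 0.4959 -0.1307  0.195 ] [ 0.4742 -0.1475  0.1908] [ 0.5233 -0.1131  0.198 ]
18195
rim 1808 ((0.49314114451408386, -0.23294930160045624), (0.2588971257209778, 0.22553636133670807), 84.791748046875) [[ 0.3691 -0.3516]
 [ 0.5937 -0.3721]
 [ 0.6172 -0.1143]
 [ 0.3926 -0.0938]]
lid plane [ 0.5803 -0.2359  0.263 ] [-0.9806  0.0886 -0.1746] [2.6572 2.1755 0.0609] [ 0.5552 -0.3698  0.2   ] [ 0.6001 -0.1125  0.3399]
top edge 468
[ 0.5605 -0.3686  0.3464] [ 0.5807 -0.1128  0.3365]
blue [0.356  0.0994 0.12  ] [0.6324 0.3987 0.3504]
blue hi [0.5351 0.1403 0.3001] [0.6022 0.3928 0.3504]
```

>>> carry_out(
  steps=[
    [[0,0,0],[0,0,-6],255],
    [[0,0,-8],[0,0,-12],255],
    [[0,0,-16],[0,0,-19],255],
    [[0,0,-20],[-4,-4,-19],255],
    [[0,0,-20],[-8,-8,-19],255],
    [[0,0,-20],[-12,-12,-19],255],
    [[0,0,-20],[-16,-16,-19],255],
    [[0,0,-20],[-20,-20,-19],255],
  ],
  force=60,
)

```text
clock: 1.1
tcp_pos: [0.3415, 0.2515, 0.421]
orientation: [-0.0, 0.047, 0.999, -0.0]
wrist_force: [1.9, -0.2, 0.7]
finger_gap: 0.0004
grip_force: 0.0
```

```bash
cat >> h.py <<'E'
def go(*t):
    s=env.get_state(); r=rot(s['orientation']); print('t',round(s['clock'],2),'tcp',s['tcp_pos'].round(4),'F',s['wrist_force'].round(1),'gap',round(s['finger_gap'],3),'q',s['joint_pos'].round(2)); print(r.as_matrix().round(3))
    for w in t: print(w,'->cm',(r.inv().apply(np.array(w)-s['tcp_pos'])*100).round(1))
E
python3 -c "
from h import *
go([.497,-.131,.42],[.497,-.131,.215],[.497,-.131,.2],[.507,-.132,.172])"
```

```text
t 1.1 tcp [0.3415 0.2515 0.421 ] F [ 1.9 -0.2  0.7] gap 0.0 q [ 0.44  0.04  0.17  1.71 -0.    0.54]
[[-0.996  0.093 -0.   ]
 [ 0.093  0.996 -0.   ]
 [ 0.    -0.    -1.   ]]
[0.497, -0.131, 0.42] ->cm [-19.  -36.6   0.1]
[0.497, -0.131, 0.215] ->cm [-19.  -36.6  20.6]
[0.497, -0.131, 0.2] ->cm [-19.  -36.6  22.1]
[0.507, -0.132, 0.172] ->cm [-20.  -36.6  24.9]
```

>>> carry_out(
  steps=[
    [[0,0,0],[-2.5,-5,0],255],
    [[0,0,0],[-5,-10,0],255],
    [[0,0,0],[-8,-15,0],255],
    [[0,0,0],[-10.5,-20,0],255],
    [[0,0,0],[-13,-25,0],255],
    [[0,0,0],[-15.5,-30,0],255],
    [[0,0,0],[-18,-35,0],255],
    [[0,0,0],[-19,-36.6,0],255],
  ],
)

```text
clock: 2.1
tcp_pos: [0.4969, -0.1318, 0.4199]
orientation: [-0.001, 0.049, 0.999, 0.0]
wrist_force: [-0.4, 0.3, -0.9]
finger_gap: 0.0005
grip_force: 0.0
```

```bash
python3 -c "
from h import *
go([.497,-.131,.215],[.497,-.131,.2],[.507,-.132,.172])"
```

```text
t 2.1 tcp [ 0.4969 -0.1318  0.4199] F [-0.4  0.3 -0.9] gap 0.0 q [-0.42  0.22  0.38  1.74 -0.   -0.32]
[[-0.995  0.097 -0.002]
 [ 0.097  0.995  0.001]
 [ 0.002  0.001 -1.   ]]
[0.497, -0.131, 0.215] ->cm [-0.   0.1 20.5]
[0.497, -0.131, 0.2] ->cm [-0.   0.1 22. ]
[0.507, -0.132, 0.172] ->cm [-1.1  0.1 24.8]
```

>>> carry_out(
  steps=[
    [[0,0,0],[0,0.1,5],255],
    [[0,0,0],[0,0.1,10],255],
    [[0,0,0],[0,0.1,15],255],
    [[0,0,0],[0,0.1,19],255],
    [[0,0,0],[0,0.1,21],255],
    [[0,0,0],[0,0.1,22],255],
    [[0,0,0],[0,0.1,22.5],255],
    [[0,0,0],[0,0.1,22.6],255],
  ],
)

```text
clock: 3.1
tcp_pos: [0.4968, -0.128, 0.1959]
orientation: [0.001, 0.047, 0.999, -0.0]
wrist_force: [-0.1, 0.0, 0.1]
finger_gap: 0.0003
grip_force: 0.0
```

```bash
python3 -c "
from h import *
go([.515,-.132,.168])"
```

```text
t 3.1 tcp [ 0.4968 -0.128   0.1959] F [-0.1  0.   0.1] gap 0.0 q [-0.41  0.21 -0.18  1.18  0.   -0.32]
[[-0.996  0.093  0.001]
 [ 0.093  0.996 -0.   ]
 [-0.001 -0.    -1.   ]]
[0.515, -0.132, 0.168] ->cm [-1.8 -0.2  2.8]
```

>>> carry_out(
  steps=[
    [[0,0,0],[0,-0.2,0.5],255],
    [[0,0,0],[-0.4,-0.2,1],255],
    [[0,0,0],[-0.8,-0.2,1.5],255],
    [[0,0,0],[-1.2,-0.2,2],255],
    [[0,0,0],[-1.6,-0.2,2.4],255],
    [[0,0,0],[-1.8,-0.2,2.7],255],
    [[0,0,0],[-1.8,-0.2,2.7],255],
    [[0,0,0],[-1.8,-0.2,2.7],255],
  ],
)

```text
clock: 4.1
tcp_pos: [0.5146, -0.1317, 0.1699]
orientation: [0.001, 0.047, 0.999, -0.0]
wrist_force: [-2.0, 0.6, 6.6]
finger_gap: 0.0003
grip_force: 8.4
```

```bash
python3 - <<'E'
from h import *
go()
p,d,W=cloud('side'); save('side2.png',p)
E
```

```text
t 4.1 tcp [ 0.5146 -0.1317  0.1699] F [-2.   0.6  6.6] gap 0.0 q [-0.4   0.25 -0.19  1.13  0.   -0.31]
[[-0.996  0.093  0.002]
 [ 0.093  0.996 -0.   ]
 [-0.002 -0.    -1.   ]]
```

View pics/side2.png

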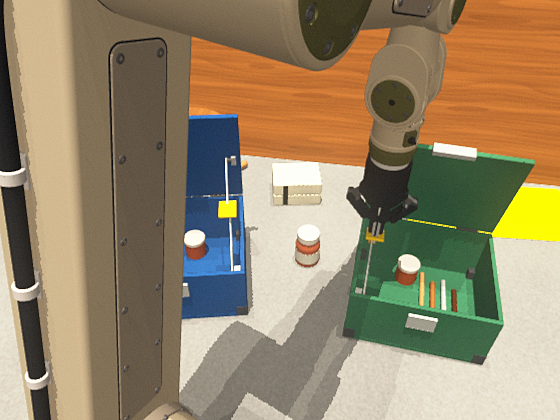

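The picture shows the closed fingers on the green pad at about (375,235). The stay is bent, the lid is still up, and blue is untouched. I'll press slightly deeper for margin, then back out.

>>> carry_out(
  steps=[
    [[0,0,0],[-0.2,0,0.3],255],
    [[0,0,0],[-0.3,0,0.5],255],
    [[0,0,0],[-0.3,0,0.5],255],
    [[0,0,0],[1,0,-1],255],
    [[0,0,0],[2,0,-5],255],
    [[0,0,0],[2,0,-11],255],
    [[0,0,0],[2,0,-17],255],
    [[0,0,0],[2,0,-23],255],
  ],
)

```text
clock: 5.15
tcp_pos: [0.4936, -0.1298, 0.4014]
orientation: [0.001, 0.047, 0.999, -0.0]
wrist_force: [0.5, -0.2, -0.1]
finger_gap: -0.0001
grip_force: 0.0
```

```bash
python3 - <<'E'
from h import *
np.set_printoptions(precision=4,suppress=True)
X=np.array([.9956,-.0895,0]);Y=np.array([.0895,.9956,0]);Z=np.array([0,0,1]);H=np.array([.602,-.2435,.13])
P=lambda x,y,z:(H+x*X+y*Y+z*Z).round(4)
p,d,W=cloud('side'); save('side3.png',p)
hsv=cv2.cvtColor(p,cv2.COLOR_RGB2HSV)
g=(d>0)&(hsv[...,0]>60)&(hsv[...,0]<95)&(hsv[...,1]>90)&(W[...,1]<-.16)&(W[...,2]>.2)&(W[...,2]<.34)
up=W[g]; c=up.mean(0); n=np.linalg.svd(up-c,full_matrices=False)[2][2]; print('lid',len(up),c,n)
y=(hsv[...,0]>22)&(hsv[...,0]<35)&(hsv[...,1]>180)&(abs(W[...,0]-.5)<.06)&(abs(W[...,1]+.13)<.05)
print('pad',y.sum(),W[y].mean(0))
go(P(.045,0,.29),P(.045,0,.17))
E
```

```text
lid 2145 [ 0.5687 -0.2286  0.2542] [ 0.9575 -0.0857  0.2754]
pad 163 [ 0.5152 -0.1333  0.1624]
t 5.2 tcp [ 0.4949 -0.1305  0.4096] F [ 1.6 -0.2  5.4] gap -0.0 q [-0.41  0.2   0.33  1.69 -0.   -0.32]
[[-0.995  0.094  0.013]
 [ 0.094  0.996 -0.006]
 [-0.013 -0.004 -1.   ]]
[ 0.6468 -0.2475  0.42  ] ->cm [-16.2 -10.2  -0.8]
[ 0.6468 -0.2475  0.3   ] ->cm [-16.1 -10.2  11.2]
```

>>> carry_out(
  steps=[
    [[0,0,0],[-4,-3,-2],255],
    [[0,0,0],[-8,-6,-2],255],
    [[0,0,0],[-12,-9,-2],255],
    [[0,0,0],[-14,-10.2,-2],255],
    [[0,0,0],[-14,-10.2,0],255],
    [[0,0,0],[-14,-10.2,4],255],
    [[0,0,0],[-14,-10.2,8],255],
    [[0,0,0],[-14,-10.2,11],255],
  ],
)

```text
clock: 6.2
tcp_pos: [0.6233, -0.2444, 0.2873]
orientation: [-0.0, 0.047, 0.999, 0.0]
wrist_force: [0.3, 0.0, -0.3]
finger_gap: -0.0
grip_force: 0.0
```

```bash
python3 - <<'E'
from h import *
X=np.array([.9956,-.0895,0]);Y=np.array([.0895,.9956,0]);H=np.array([.602,-.2435,.13])
go()
t=env.get_state()['tcp_pos']-H; print('chest',t@X,t@Y,t[2])
p,d,W=cloud('side'); save('side4.png',p)
E
```

```text
t 6.2 tcp [ 0.6233 -0.2444  0.2873] F [ 0.3  0.  -0.3] gap -0.0 q [-0.49  0.51  0.48  1.54 -0.   -0.4 ]
[[-0.996  0.094 -0.   ]
 [ 0.094  0.996  0.   ]
 [ 0.     0.    -1.   ]]
chest 0.021300617267445112 0.000980953196949649 0.15726246139011624
```

View pics/side4.png

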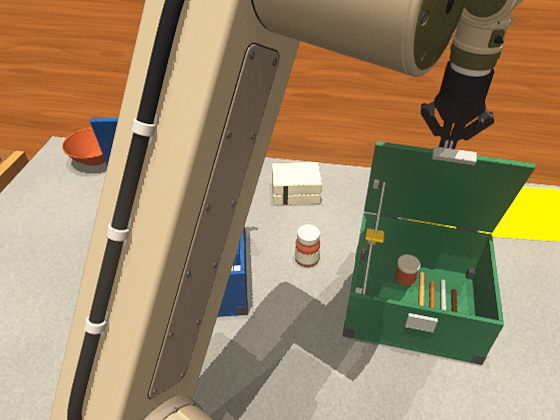

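The fingers are behind the green lid at about (448,145). Next I sweep it along its arc.

>>> carry_out(
  steps=[
    [[0,0,0],[2,0,-0.5],255],
    [[0,0,0],[4,0,-0.6],255],
    [[0,0,0],[5.9,0,-0.6],255],
    [[0,0,0],[7.3,0,0],255],
    [[0,0,0],[8.6,0,0.5],255],
    [[0,0,0],[10,0,1.2],255],
    [[0,0,0],[11.2,0,2],255],
    [[0,0,0],[12.3,0,3],255],
  ],
)

```text
clock: 7.25
tcp_pos: [0.5024, -0.2338, 0.2611]
orientation: [0.002, 0.047, 0.999, -0.001]
wrist_force: [0.1, 0.3, 3.5]
finger_gap: 0.0001
grip_force: 1.6
```

```bash
python3 - <<'E'
from h import *
X=np.array([.9956,-.0895,0]);Y=np.array([.0895,.9956,0]);H=np.array([.602,-.2435,.13])
go()
t=env.get_state()['tcp_pos']-H; print('chest',t@X,t@Y,t[2])
E
```

```text
t 7.25 tcp [ 0.5024 -0.2338  0.2611] F [0.1 0.3 3.5] gap 0.0 q [-0.58  0.26  0.05  1.35  0.   -0.49]
[[-0.996  0.094  0.005]
 [ 0.094  0.996 -0.003]
 [-0.005 -0.002 -1.   ]]
chest -0.10001332851940678 0.0007508014245616779 0.13105488292898282
```

>>> carry_out(
  steps=[
    [[0,0,0],[1.1,0,1],255],
    [[0,0,0],[2,0,2.2],255],
    [[0,0,0],[2.9,0,3.3],255],
    [[0,0,0],[3.6,0,4.6],255],
    [[0,0,0],[4.3,0,5.9],255],
    [[0,0,0],[4.8,0,7.4],255],
    [[0,0,0],[5.3,0,8.8],255],
    [[0,0,0],[5.5,0,9.8],255],
  ],
)

```text
clock: 8.25
tcp_pos: [0.447, -0.2284, 0.1605]
orientation: [0.001, 0.047, 0.999, -0.001]
wrist_force: [0.5, -0.9, 2.0]
finger_gap: -0.0001
grip_force: 0.8
```

```bash
python3 - <<'E'
from h import *
X=np.array([.9956,-.0895,0]);Y=np.array([.0895,.9956,0]);H=np.array([.602,-.2435,.13])
go()
t=env.get_state()['tcp_pos']-H; print('chest',t@X,t@Y,t[2])
E
```

```text
t 8.25 tcp [ 0.447  -0.2284  0.1605] F [ 0.5 -0.9  2. ] gap -0.0 q [-0.63  0.21 -0.27  1.09 -0.   -0.54]
[[-0.996  0.094  0.001]
 [ 0.094  0.996 -0.001]
 [-0.001 -0.001 -1.   ]]
chest -0.1557027407315595 0.0012075090879279595 0.030531422840514577
```

>>> carry_out(
  steps=[
    [[0,0,0],[0,0,0.5],255],
    [[0,0,0],[0,0,0.9],255],
    [[0,0,0],[0,0,1.3],255],
    [[0,0,0],[0,0,1.6],255],
    [[0,0,0],[0,0,1.9],255],
    [[0,0,0],[0,0,2.1],255],
    [[0,0,0],[0,0,2.2],255],
    [[0,0,0],[0,0,2.2],255],
  ],
)

```text
clock: 9.25
tcp_pos: [0.4469, -0.2278, 0.1404]
orientation: [0.001, 0.047, 0.999, -0.0]
wrist_force: [-5.4, 3.1, 15.9]
finger_gap: 0.0
grip_force: 8.3
```

>>> carry_out(
  steps=[
    [[0,0,0],[0,0,0.1],255],
    [[0,0,0],[0,0,0.1],255],
    [[0,0,0],[0,0,-2],255],
    [[0,0,0],[0,0,-6],255],
    [[0,0,0],[0,0,-12],255],
    [[0,0,0],[0,0,-18],255],
    [[0,0,0],[0,0,-24],255],
    [[0,0,0],[0,0,-25],255],
  ],
)

```text
clock: 10.25
tcp_pos: [0.4482, -0.2286, 0.3928]
orientation: [0.003, 0.047, 0.999, -0.002]
wrist_force: [0.0, -0.4, 0.8]
finger_gap: -0.0002
grip_force: 0.0
```

```bash
python3 - <<'E'
from h import *
np.set_printoptions(precision=4,suppress=True)
go()
p,d,W=cloud('side'); save('side5.png',p)
hsv=cv2.cvtColor(p,cv2.COLOR_RGB2HSV)
g=(d>0)&(hsv[...,0]>60)&(hsv[...,0]<95)&(hsv[...,1]>90)&(W[...,1]<-.05)&(W[...,2]>.134)
up=W[g]; c=up.mean(0); print(len(up),c,np.linalg.svd(up-c,full_matrices=False)[2][2],up.max(0))
E
```

```text
t 10.25 tcp [ 0.4482 -0.2286  0.3928] F [ 0.  -0.4  0.8] gap -0.0 q [-0.63  0.17  0.26  1.65  0.   -0.54]
[[-0.996  0.093  0.007]
 [ 0.093  0.996 -0.005]
 [-0.007 -0.004 -1.   ]]
10322 [ 0.4646 -0.2329  0.1407] [ 0.0004  0.0019 -1.    ] [ 0.61   -0.0955  0.5629]
```

View pics/side5.png

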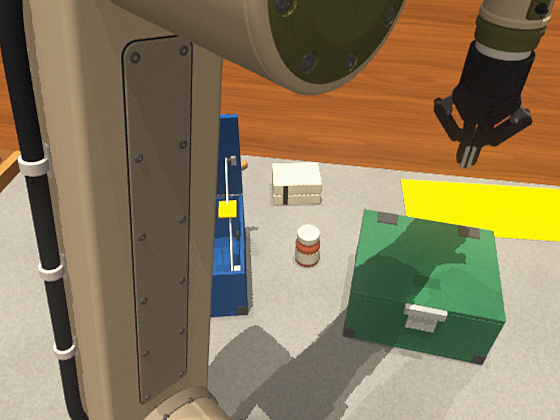

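The green lid is flat and shut, with its top plane level at z≈0.1407. The blue lid is still open (edge at about (230,140)), and the gripper is clear.

```bash
python3 -c "
from workcell import env
print(env.hand_in())"
```

```text
the job is handed in; nothing more can be done
None
```

The green chest's stay was broken and its lid is fully shut, the blue chest still stands open, and the job is handed in; the hand-in returned no verdict.

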